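# Slide the drip tray home under the griddle

## Robot

A 7-joint arm with a two-finger parallel gripper is mounted at the origin on the work surface. World frame = base frame: x ahead of the robot, y to its left, z up, the work surface at z = 0. Lengths are in m, angles in rad, forces in N, time in s.
With the tool pointing down it reaches from about 0.4 to 0.875 m from the base axis. Payload 6.5 kg.
Tool frame: the origin (TCP) lies at the very end of the fingers, on their centre line; the grasp point (between the pads) lies 19 mm behind it (bot.pinch_z is the distance from the TCP to the grasp point, in m); z points along the fingers, y is the line along which they close (so a half turn about z gives the same grasp; the last joint's range is limited). The gripper opens to 85 mm and grips with 20 to 120 N. Pads are 22 mm wide; open, the fingers measure 114 mm over their backs; the gripper's body (76 mm by 85 mm) begins 54 mm behind the grasp point. The pads swing forward as they close: fully open they stand 13 mm farther back than shut.
Start: joints at [1.079, 0.536, -0.004, 1.538, 0.003, 1.067, -0.071], TCP at [0.268, -0.592, 0.231] pointing down, gripper open.
Joint ranges: [-2.7, 2.7], [-0.37, 2.16], [-1.27, 1.26], [0.24, 2.4], [-1.31, 4.45], [0.19, 1.91], [-2.76, 2.76]. Speed limits (rad/s): [2.39, 2.39, 3.14, 3.14, 3.14, 3.14, 3.14].

## Interface

Orientations are given as a 3x3 rotation matrix whose columns are the frame's x, y, z axes.
In Python, from plant import status, eyes, job_done, nets, bot gives the robot as it stands.
- The arm moves only by the tool drive_tool, never from a script. Its argument "motion" is a list of rows, each an object of numbers: "gripper": the opening, from -1 (shut) to 1 (fully open); "dx", "dy", "dz": the shift along the tool's x, y, z in m; "turn": the turn about the tool's z in rad. A call has 1 to 5 rows; each row is the pose to reach, as a shift and turn from the pose commanded when the call began, along the tool's axes at that moment; what a row does not reach only later rows make up. A row lasts 1/8 s, in which the tool goes at most 62.5 mm and 10.7 degrees, less where a joint would pass 70% of its speed; a pose out of reach is approached as far as the arm can. A call with a gripper value outside its range is refused whole. The fingers move at their own pace and stop on an object; the grip force is fixed at half the most. Time passes only in rows, so rows that repeat a pose let the fingers close. It gives the time, the measured TCP pose, the force, the opening and the grip force at its end, in the units of the state.
- status.state(): the state, without advancing time (a new reading comes with each control period).
- eyes.read_camera(name): name is "side" or "top" or "wrist"; returns a dict with "color" (420x560x3 uint8, blue, green, red), "fx", "fy", "cx", "cy" (pixels), "dist" ([k1, k2, p1, p2, k3] as OpenCV has them; the pictures are not rectified), "rvec" (rotation vector, rad) and "tvec" (3), from world to camera coordinates, as OpenCV has them. Camera axes: x right, y down, z forward; pixel columns grow to the right and rows downward; lengths in m; the calibration is good to about 2 mm. A picture is of the moment at which its call begins. There is no depth.
- job_done(): hands the job in; it is judged then, once.
Trained networks look in a picture, given as the dict that the camera call returned (one of the last four; its "shot" number tells which), for a name from the list of things; names that differ only in an ending like _2 or _b are one class to them, and where a whole thing is asked for, a point or a joint stands for the part that bears it (a point fixed in the world has none). Each returns a list of dicts, best first, with "score" (0 to 1); they miss things now and then, are a little off and sometimes report something else, mostly with a low value. They report only what shows in the picture. A call takes as long as a camera call. They do not tell look-alikes from the thing itself.
- nets.trace(picture, label): "pixels" (420x560 bool, what is visible of it) and "centre" ([column, row] in pixels, amid what is visible of it).
The state is a dict: "time": time; "joint_pos": joint angles; "qvel": joint speeds; "joint_efforts": joint torques, N m; "eef_pos": TCP position; "tcp_rot": TCP orientation; "force": force on the tool from outside, world axes, zero at the start; "wrist_torque": the same for the moment, N m; "gripper_width": opening from 0.0 (shut) to 1.0 (fully open); "grasp_force": force on a finger pad.
Only numpy, scipy, OpenCV 4.12 (cv2) and the standard library are available. Lean on these libraries where they do the work, as an engineer would, in place of code of your own. Each camera call takes 0.05 s, during which the arm holds its last target. There are 200 camera calls.

## Task

Take the narrower of the two metal trays by its upright handle and slide it, handle outwards, into the bay under the black griddle until it is fully home, its front edge flush with the griddle's front. Leave it lying flat on the counter there and let go; leave the wider tray where it is.

Things in the scene. Friction and masses are not known exactly. Their poses are not given: they have to be found in the camera images.
- drip_tray: The narrower of two bare aluminium trays, 200 g. Pan 110 long (x), 120 wide (y), 28 mm high; origin at the centre of its underside. On its front (-x) a strap carries an upright black grip block: 36 mm along x, 14 mm thick (y), 10 to 60 mm above the counter, centre 100 mm from the origin along -x. Pinch it from above across its thickness. Starts flat on the counter, handle roughly to the robot.
- wide_tray: The wider tray: same material, length, height and handle, but its pan is 165 mm wide (y), too wide for the bay. Origin at the centre of the pan's underside. It stays where it is.
- griddle: Square black cast-iron griddle, 240 by 240 mm, rim 75 mm above the counter, fixed on a low steel stand; loop handle at the back. Origin on the counter under its centre; x points from its front (facing roughly the robot) to its back. Drip tray fully home: tray origin at x = -65 mm, y = 0 here, x axes parallel, pan touching the bay's stop wall, handle block outside in front.
- bay_mouth (a point): Centre of the bay's opening, on the counter under the griddle's front edge (griddle x = -120 mm, y = 0; same axes). The bay runs 110 mm along +x to a stop wall; its floor is the counter, it is 132 mm wide and 50 mm high. Two 30 mm high steel guide lips stand out in front, 132 mm apart at the mouth, flaring to about 170 mm apart 30 mm before it, and steer the tray in.
Not all that is in view belongs to the job. What is shaped like the drip_tray but turquoise is not meant.

How it is judged:
By the outcome, as a careful person would: the job done as asked, in the order asked, and still so for the second after the job is handed in, with the robot touching nothing.
It also fails if it takes over 42 s, if anything falls off the work surface, if the arm or the gripper's body presses on something with over 40 N, if the wrist force passes 120 N, or if a joint passes its speed limit or range.

## Working session

There is one attempt and no reset: what is moved stays moved. The work goes in short steps, Python scripts to look and compute and a tool call to move; the robot and the scene stay as the last step left them, time stands still between calls to the robot, and variables do not carry over. Pictures are saved under pics/ and viewed, at most 10 in all, crops included, and the job is handed in when it is done.

Besides the shell and the picture viewer there is one more tool, called as a command line: name --argument value ..., lists and objects as JSON in quotes. drive_tool: Moves the arm, as the interface text tells. Its arguments: {"type":"object","properties":{"motion":{"type":"array"}},"required":["motion"]}

```bash
mkdir -p pics
cat > h.py <<'E'
import numpy as np, cv2
from plant import status, eyes, job_done, nets, bot
def K(p): return np.array([[p['fx'],0,p['cx']],[0,p['fy'],p['cy']],[0,0,1.]])
def ray(p,uv):
    u=cv2.undistortPoints(np.array(uv,float).reshape(-1,1,2),K(p),np.array(p['dist']))[:,0]
    R,_=cv2.Rodrigues(np.array(p['rvec'],float)); t=np.array(p['tvec'],float).ravel()
    d=np.c_[u,np.ones(len(u))]@R; return -R.T@t,d
def onz(p,uv,z):
    c,d=ray(p,uv); return c+d*((z-c[2])/d[:,2])[:,None]
def tri(p,a,q,b):
    c1,d1=ray(p,a);c2,d2=ray(q,b);out=[]
    for x,y in zip(d1,d2):
        s=np.linalg.lstsq(np.c_[x,-y],c2-c1,rcond=None)[0]; A=c1+s[0]*x;B=c2+s[1]*y
        out.append(np.r_[(A+B)/2,np.linalg.norm(A-B)])
    return np.array(out)
def proj(p,X): return cv2.projectPoints(np.array(X,float).reshape(-1,3),np.array(p['rvec'],float),np.array(p['tvec'],float),K(p),np.array(p['dist']))[0][:,0]
E
python3 - <<'E'
from h import *
np.set_printoptions(precision=3,suppress=True)
s=status.state();print(s['time'],s['eef_pos'],s['tcp_rot'],s['gripper_width'])
ims=[]
for n in ['top','side']:
    p=eyes.read_camera(n); im=p['color'].copy()
    cv2.imwrite(f'pics/{n}0.png',im)
    for l in ['drip_tray','wide_tray','griddle']:
        for r in nets.trace(p,l)[:3]:
            m=r['pixels'].astype(np.uint8); ys,xs=np.nonzero(m)
            print(n,l,round(r['score'],2),np.array(r['centre']),m.sum(),(xs.min(),xs.max(),ys.min(),ys.max()),onz(p,[r['centre']],0.02))
E
```

```text
0.0 [ 0.268 -0.591  0.23 ] [[ 0.911  0.413 -0.001]
 [ 0.413 -0.911  0.002]
 [-0.    -0.002 -1.   ]] 0.9971696219158902
top drip_tray 0.89 [133.4 314.9] 2799 (np.int64(98), np.int64(169), np.int64(283), np.int64(352)) [[0.297 0.394 0.02 ]]
top drip_tray 0.56 [155.8 210.6] 2798 (np.int64(127), np.int64(183), np.int64(181), np.int64(255)) [[0.545 0.343 0.02 ]]
top wide_tray 0.81 [432.2 197.2] 3686 (np.int64(392), np.int64(470), np.int64(165), np.int64(242)) [[ 0.569 -0.323  0.02 ]]
top wide_tray 0.71 [320.  108.7] 10572 (np.int64(268), np.int64(371), np.int64(43), np.int64(174)) [[ 0.792 -0.057  0.02 ]]
top griddle 0.69 [317.5 107.1] 10503 (np.int64(268), np.int64(371), np.int64(43), np.int64(174)) [[ 0.796 -0.051  0.02 ]]
side drip_tray 0.85 [256.  328.2] 2176 (np.int64(230), np.int64(279), np.int64(282), np.int64(348)) [[0.282 0.4   0.02 ]]
side drip_tray 0.7 [199.6 266.2] 1943 (np.int64(167), np.int64(232), np.int64(242), np.int64(290)) [[0.538 0.343 0.02 ]]
side wide_tray 0.97 [332.  157.3] 1368 (np.int64(306), np.int64(362), np.int64(137), np.int64(175)) [[ 0.557 -0.318  0.02 ]]
side griddle 0.56 [229.8 158.4] 4407 (np.int64(184), np.int64(284), np.int64(127), np.int64(200)) [[ 0.82  -0.079  0.02 ]]
```

View pics/top0.png

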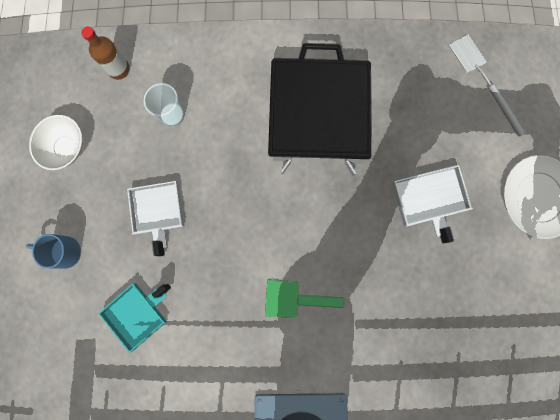

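View pics/side0.png

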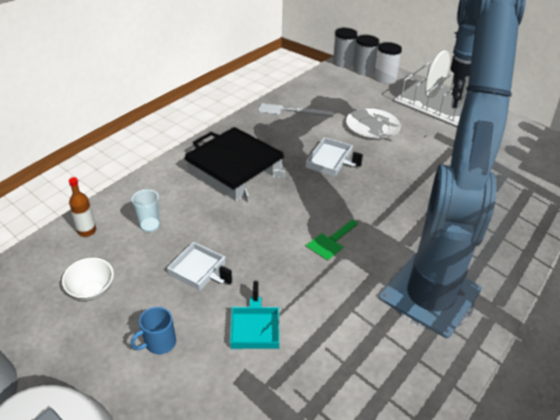

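The narrow aluminium tray is at about (155,207) in the top view with its handle at (158,245). The wide tray is at (432,195), and the griddle's front edge runs along row 157 with its lips at (287,165) and (350,167). The turquoise tray is a look-alike and the green tool at (300,300) is clutter.

Run:
```python
from h import *
np.set_printoptions(precision=4,suppress=True)
p=eyes.read_camera('top');q=eyes.read_camera('side')
# griddle rim corners: FL, FR, BR, BL (as seen by robot)
a=[(269,157),(371,158),(371,62),(272,60)]; 
print('rim',onz(p,a,.075))
b=[(236,184),(283,155)]
print('tri front corners',tri(p,a[:2],q,b))
print('handle',tri(p,[(158,241),(158,254)],q,[(225,268),(225,268)]),onz(p,[(158,241),(158,254)],.06))
print('tray corners',onz(p,[(128,189),(178,182),(183,228),(134,234)],.028))
s=status.state();R=np.array(s['tcp_rot']);t=np.array(s['eef_pos'])
for g in ([.48,-.06,.23],[.44,.33,.2]): print(R.T@(np.array(g)-t))
```

```text
rim [[ 0.6584  0.0666  0.075 ]
 [ 0.6535 -0.167   0.075 ]
 [ 0.8887 -0.1776  0.075 ]
 [ 0.8957  0.0582  0.075 ]]
tri front corners [[ 0.656   0.0658  0.0808  0.0023]
 [ 0.6572 -0.1691  0.0622  0.0015]]
handle [[0.4654 0.3236 0.0505 0.0115]
 [0.445  0.3267 0.0636 0.0132]] [[0.4696 0.3242 0.06  ]
 [0.4397 0.3238 0.06  ]]
tray corners [[0.5976 0.4106 0.028 ]
 [0.6125 0.2875 0.028 ]
 [0.5017 0.2736 0.028 ]
 [0.4885 0.3926 0.028 ]]
[ 0.4124 -0.3971  0.0013]
[ 0.537  -0.7688  0.0313]
```

drive_tool --motion '[{"dx": 0.41,"dy": -0.4,"turn": 0.46,"gripper": 1},{"dx": 0.41,"dy": -0.4,"turn": 0.46,"gripper": 1},{"dx": 0.41,"dy": -0.4,"turn": 0.46,"gripper": 1},{"dx": 0.41,"dy": -0.4,"turn": 0.46,"gripper": 1},{"dx": 0.41,"dy": -0.4,"turn": 0.46,"gripper": 1}]'

```text
invalid input at $.motion[0]: expected keys gripper, dx, dy, dz, turn
```

drive_tool --motion '[{"dx": 0.41,"dy": -0.4,"dz": 0,"turn": 0.46,"gripper": 1},{"dx": 0.41,"dy": -0.4,"dz": 0,"turn": 0.46,"gripper": 1},{"dx": 0.41,"dy": -0.4,"dz": 0,"turn": 0.46,"gripper": 1},{"dx": 0.41,"dy": -0.4,"dz": 0,"turn": 0.46,"gripper": 1},{"dx": 0.41,"dy": -0.4,"dz": 0,"turn": 0.46,"gripper": 1}]'

```text
time: 1.12
eef_pos: [0.3828, -0.2989, 0.2316]
tcp_rot: [[0.999, -0.034, 0.001], [-0.034, -0.999, -0.001], [0.001, 0.001, -1.0]]
force: [0.9, 0.7, -0.2]
gripper_width: 1.002
grasp_force: 0.0
```

drive_tool --motion '[{"dx": 0.08,"dy": -0.245,"dz": 0,"turn": 0,"gripper": 1},{"dx": 0.08,"dy": -0.245,"dz": 0,"turn": 0,"gripper": 1},{"dx": 0.08,"dy": -0.245,"dz": 0,"turn": 0,"gripper": 1},{"dx": 0.08,"dy": -0.245,"dz": 0,"turn": 0,"gripper": 1},{"dx": 0.08,"dy": -0.245,"dz": 0,"turn": 0,"gripper": 1}]'

```text
time: 1.75
eef_pos: [0.4717, -0.0537, 0.2317]
tcp_rot: [[1.0, -0.026, 0.002], [-0.026, -1.0, 0.002], [0.001, -0.002, -1.0]]
force: [0.1, -0.3, -0.2]
gripper_width: 0.999
grasp_force: 0.0
```

Run:
```python
from h import *
import pickle
np.set_printoptions(precision=4,suppress=True)
p=eyes.read_camera('wrist');s=status.state();print(s['time'],s['eef_pos'],s['tcp_rot']); cv2.imwrite('pics/w1.png',p['color']);pickle.dump(p,open('w1.pkl','wb'))
print(ray(p,[(280,210)]), onz(p,[(0,0),(560,0),(560,420),(0,420)],.075))
```

```text
1.8 [ 0.4713 -0.0554  0.2315] [[ 0.9996 -0.0287  0.0009]
 [-0.0287 -0.9996  0.001 ]
 [ 0.0008 -0.001  -1.    ]]
(array([ 0.5412, -0.0565,  0.3749]), array([[-0.2788, -0.009 , -0.9605]])) [[ 0.6441  0.1718  0.075 ]
 [ 0.6313 -0.2984  0.075 ]
 [ 0.1758 -0.3979  0.075 ]
 [ 0.1938  0.2918  0.075 ]]
```

View pics/w1.png

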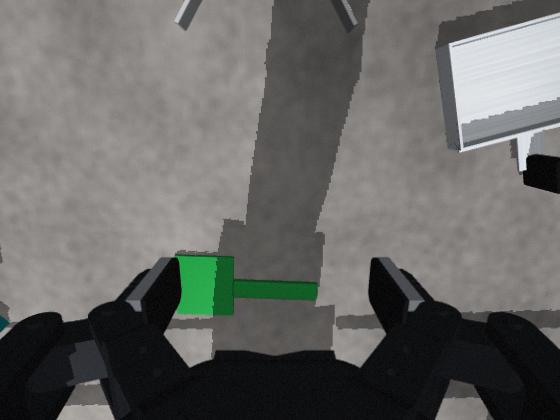

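The wrist view shows the tips of the two guide lips at about (180,25) and (352,28). The wide tray is at upper right and the green tool lies between the open fingers. The griddle front is just out of view.

Run:
```python
from h import *
import pickle
np.set_printoptions(precision=4,suppress=True)
p=pickle.load(open('w1.pkl','rb'))
print(onz(p,[(175,22),(356,25)],.03),onz(p,[(184,29),(349,31)],.0))
s=status.state();R=np.array(s['tcp_rot']);t=np.array(s['eef_pos'])
print(R.T@(np.array([.445,.327,.2])-t))
```

```text
[[ 0.6345  0.0383  0.03  ]
 [ 0.627  -0.1381  0.03  ]] [[ 0.6357  0.0377  0.    ]
 [ 0.6288 -0.1379  0.    ]]
[-0.0373 -0.3815  0.0319]
```

drive_tool --motion '[{"dx": -0.035,"dy": -0.38,"dz": 0,"turn": -0.15,"gripper": 1},{"dx": -0.035,"dy": -0.38,"dz": 0,"turn": -0.15,"gripper": 1},{"dx": -0.035,"dy": -0.38,"dz": 0,"turn": -0.15,"gripper": 1},{"dx": -0.035,"dy": -0.38,"dz": 0,"turn": -0.15,"gripper": 1},{"dx": -0.035,"dy": -0.38,"dz": 0,"turn": -0.15,"gripper": 1}]'

```text
time: 2.42
eef_pos: [0.4531, 0.2531, 0.2314]
tcp_rot: [[0.994, 0.112, 0.001], [0.112, -0.994, -0.001], [0.001, 0.001, -1.0]]
force: [1.8, -0.2, 0.6]
gripper_width: 1.002
grasp_force: 0.0
```

drive_tool --motion '[{"dx": 0.0,"dy": -0.074,"dz": 0,"turn": -0.02,"gripper": 1},{"dx": 0.0,"dy": -0.074,"dz": 0,"turn": -0.02,"gripper": 1},{"dx": 0.0,"dy": -0.074,"dz": 0,"turn": -0.02,"gripper": 1}]'

```text
time: 2.8
eef_pos: [0.4443, 0.3256, 0.2309]
tcp_rot: [[0.991, 0.135, -0.0], [0.135, -0.991, -0.001], [-0.0, 0.001, -1.0]]
force: [0.9, -0.3, -0.9]
gripper_width: 1.001
grasp_force: 0.0
```

Run:
```python
from h import *
import pickle
np.set_printoptions(precision=4,suppress=True)
p=eyes.read_camera('wrist');s=status.state();print(s['time'],s['eef_pos'],s['tcp_rot']); cv2.imwrite('pics/w2.png',p['color']);pickle.dump(p,open('w2.pkl','wb'))
for X in ([.451,.328,.06],[.469,.33,.06]): print(proj(p,X))
```

```text
2.85 [0.4448 0.3244 0.2309] [[ 0.9911  0.1329 -0.    ]
 [ 0.1329 -0.9911 -0.0019]
 [-0.0003  0.0019 -1.    ]]
[[271.8026 182.3281]]
[[272.1935 164.3548]]
```

View pics/w2.png

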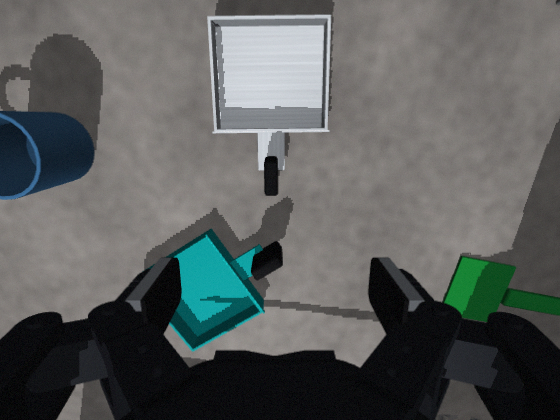

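The handle block's top is at columns 264–278, rows 157–190. The pan's rim corners are (208,17), (330,15), (329,131) and (213,132). The turquoise look-alike's handle at (267,260) lies just behind it.

Run:
```python
from h import *
import pickle
np.set_printoptions(precision=4,suppress=True)
p=pickle.load(open('w2.pkl','rb'));im=p['color']
t=eyes.read_camera('top')
c=onz(p,[(208,17),(330,15),(329,131),(213,132)],.028);print(c)
for a,b in ((0,3),(1,2)):
    d=c[a]-c[b];print('yawx',np.arctan2(d[1],d[0]),np.linalg.norm(d))
for a,b in ((0,1),(3,2)):
    d=c[a]-c[b];print('yawy',np.arctan2(-d[0],d[1]),np.linalg.norm(d))
print('ctr',c.mean(0))
g=im[150:205,250:295].max(2)<60; ys,xs=np.nonzero(g); print(xs.min()+250,xs.max()+250,ys.min()+150,ys.max()+150)
print('block top',onz(p,[(264,158),(277,158),(264,190),(277,190)],.06))
print('tri',tri(p,[(271,157),(271,190)],t,[(158,241),(158,254)]))
print('turq',onz(p,[(255,250),(282,250),(280,243),(254,278)],.06))
```

```text
[[0.5985 0.4104 0.028 ]
 [0.6161 0.2931 0.028 ]
 [0.5077 0.2744 0.028 ]
 [0.4902 0.3965 0.028 ]]
yawx 0.12809626498779525 0.10918497652175498
yawx 0.17049983090093912 0.10999929207284513
yawy 0.1491079387355807 0.11861842238498845
yawy 0.14251048464750993 0.12326800891267858
ctr [0.5532 0.3436 0.028 ]
264 278 156 195
block top [[0.4741 0.3388 0.06  ]
 [0.4758 0.3261 0.06  ]
 [0.4421 0.3348 0.06  ]
 [0.4439 0.3217 0.06  ]]
tri [[0.4719 0.3323 0.0309 0.0016]
 [0.4401 0.3275 0.047  0.0001]]
turq [[0.3757 0.3361 0.06  ]
 [0.3795 0.3075 0.06  ]
 [0.3872 0.3107 0.06  ]
 [0.3425 0.3333 0.06  ]]
```

```bash
python3 -c "
import cv2
i=cv2.imread('pics/w2.png')[140:290,230:310];cv2.imwrite('pics/w2c.png',cv2.resize(i,None,fx=4,fy=4,interpolation=0))"
```

```text
(no output)
```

View pics/w2c.png

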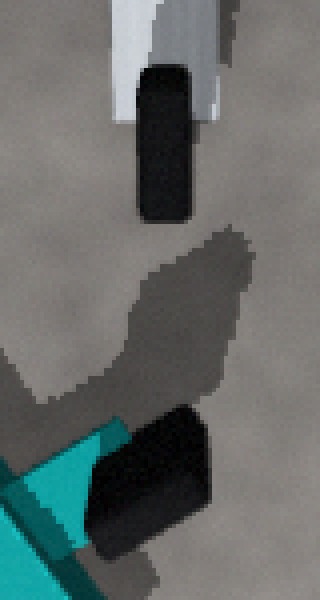

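drive_tool --motion '[{"dx": 0.01,"dy": -0.004,"dz": 0.06,"turn": -0.012,"gripper": 1},{"dx": 0.01,"dy": -0.004,"dz": 0.12,"turn": -0.012,"gripper": 1},{"dx": 0.01,"dy": -0.004,"dz": 0.17,"turn": -0.012,"gripper": 1},{"dx": 0.01,"dy": -0.004,"dz": 0.208,"turn": -0.012,"gripper": 1},{"dx": 0.01,"dy": -0.004,"dz": 0.208,"turn": -0.012,"gripper": 1}]'

```text
time: 3.52
eef_pos: [0.4524, 0.3282, 0.0211]
tcp_rot: [[0.989, 0.145, -0.004], [0.145, -0.989, -0.005], [-0.005, 0.004, -1.0]]
force: [-0.9, -0.3, 1.2]
gripper_width: 1.004
grasp_force: 0.0
```

drive_tool --motion '[{"dx": 0,"dy": 0,"dz": 0,"turn": 0,"gripper": -1},{"dx": 0,"dy": 0,"dz": 0,"turn": 0,"gripper": -1},{"dx": 0,"dy": 0,"dz": 0,"turn": 0,"gripper": -1},{"dx": 0,"dy": 0,"dz": 0,"turn": 0,"gripper": -1},{"dx": 0,"dy": 0,"dz": 0,"turn": 0,"gripper": -1}]'

```text
time: 4.15
eef_pos: [0.4536, 0.3321, 0.0241]
tcp_rot: [[0.989, 0.147, 0.001], [0.147, -0.989, 0.0], [0.001, 0.0, -1.0]]
force: [-0.6, -2.4, 6.3]
gripper_width: 0.154
grasp_force: 59.6
```

drive_tool --motion '[{"dx": -0.003,"dy": 0.02,"dz": 0,"turn": 0.02,"gripper": -1},{"dx": -0.009,"dy": 0.06,"dz": 0,"turn": 0.06,"gripper": -1},{"dx": -0.016,"dy": 0.11,"dz": 0,"turn": 0.1,"gripper": -1},{"dx": -0.024,"dy": 0.16,"dz": 0,"turn": 0.15,"gripper": -1},{"dx": -0.031,"dy": 0.21,"dz": 0,"turn": 0.184,"gripper": -1}]'

```text
time: 4.78
eef_pos: [0.4541, 0.1188, 0.024]
tcp_rot: [[0.999, -0.037, 0.003], [-0.037, -0.999, 0.002], [0.003, -0.002, -1.0]]
force: [1.0, 2.4, 2.5]
gripper_width: 0.156
grasp_force: 59.3
```

drive_tool --motion '[{"dx": 0.002,"dy": 0.04,"dz": 0,"turn": 0,"gripper": -1},{"dx": 0.004,"dy": 0.09,"dz": 0,"turn": 0,"gripper": -1},{"dx": 0.006,"dy": 0.13,"dz": 0,"turn": 0,"gripper": -1},{"dx": 0.008,"dy": 0.163,"dz": 0,"turn": 0,"gripper": -1},{"dx": 0.008,"dy": 0.163,"dz": 0,"turn": 0,"gripper": -1}]'

```text
time: 5.4
eef_pos: [0.4555, -0.0482, 0.0239]
tcp_rot: [[0.999, -0.044, 0.001], [-0.044, -0.999, -0.003], [0.001, 0.003, -1.0]]
force: [1.4, -6.2, 8.0]
gripper_width: 0.159
grasp_force: 60.4
```

Run:
```python
from h import *
import pickle
np.set_printoptions(precision=4,suppress=True)
t=eyes.read_camera('top');p=eyes.read_camera('wrist');s=status.state();print(s['time'],s['eef_pos'],s['tcp_rot']);pickle.dump((t,p),open('w3.pkl','wb'))
a=cv2.resize(t['color'][40:280,230:410],(450,600));b=cv2.resize(p['color'],(350,262))
cv2.imwrite('pics/w3.png',np.hstack([a,np.vstack([b,np.zeros((338,350,3),np.uint8)])]))
```

```text
5.5 [ 0.4557 -0.0472  0.0239] [[ 0.9991 -0.0423  0.0013]
 [-0.0423 -0.9991 -0.0026]
 [ 0.0014  0.0025 -1.    ]]
```

View pics/w3.png

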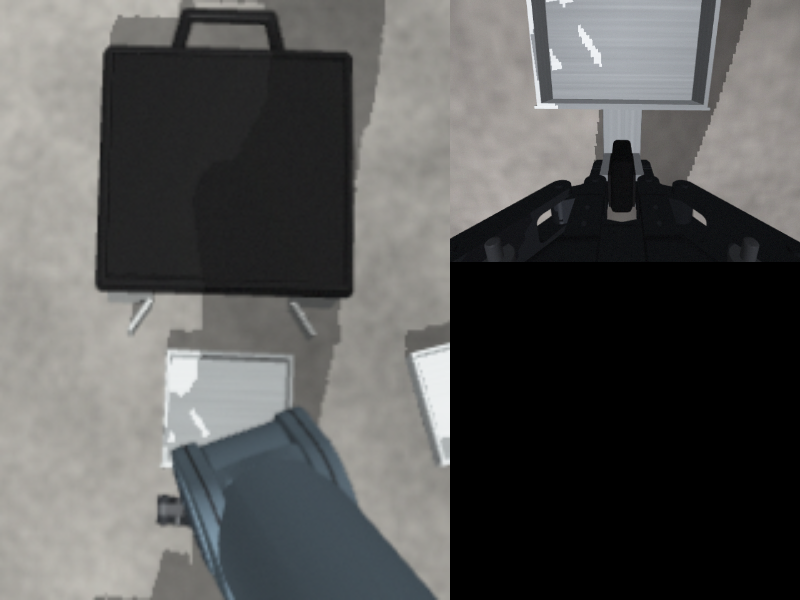

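The tray lies in front of the bay with its far rim corners at crop (167,352) and (293,354). The lip tips are at (130,332) and (313,334), so the tray looks slightly right of centre. I'll compute the offset.

Run:
```python
from h import *
import pickle
np.set_printoptions(precision=4,suppress=True)
t,p=pickle.load(open('w3.pkl','rb'))
f=lambda L:[(230+(x+.5)/2.5-.5,40+(y+.5)/2.5-.5) for x,y in L]
print('tray far corners',onz(t,f([(166,352),(294,354)]),.028))
print('lips out tips',onz(t,f([(129,333),(314,334)]),.03))
print('lips roots',onz(t,f([(148,299),(293,302)]),.03))
print('rim',onz(t,f([(96,289),(352,295),(352,54),(105,47)]),.075))
# wrist: near corners of pan, native scale 1.6
g=lambda L:[((x-450)*1.6,y*1.6) for x,y in L]
c=onz(p,g([(535,107),(709,109)]),.028);print('near',c,c.mean(0))
```

```text
tray far corners [[ 0.6119  0.0045  0.028 ]
 [ 0.6086 -0.1172  0.028 ]]
lips out tips [[ 0.6303  0.0395  0.03  ]
 [ 0.6273 -0.1366  0.03  ]]
lips roots [[ 0.6632  0.021   0.03  ]
 [ 0.6587 -0.1175  0.03  ]]
rim [[ 0.6624  0.0687  0.075 ]
 [ 0.6542 -0.1659  0.075 ]
 [ 0.8905 -0.1765  0.075 ]
 [ 0.8996  0.0589  0.075 ]]
near [[ 0.5053  0.0108  0.028 ]
 [ 0.4984 -0.1124  0.028 ]] [ 0.5018 -0.0508  0.028 ]
```

drive_tool --motion '[{"dx": 0.005,"dy": -0.008,"dz": 0,"turn": 0,"gripper": -1},{"dx": 0.025,"dy": -0.008,"dz": 0,"turn": 0,"gripper": -1},{"dx": 0.05,"dy": -0.008,"dz": 0,"turn": 0,"gripper": -1},{"dx": 0.075,"dy": -0.008,"dz": 0,"turn": 0,"gripper": -1},{"dx": 0.09,"dy": -0.008,"dz": 0,"turn": 0,"gripper": -1}]'

```text
time: 6.12
eef_pos: [0.5454, -0.0401, 0.023]
tcp_rot: [[0.999, -0.038, -0.001], [-0.038, -0.999, -0.001], [-0.001, 0.001, -1.0]]
force: [0.2, 0.0, -1.0]
gripper_width: 0.156
grasp_force: 59.4
```

drive_tool --motion '[{"dx": 0.015,"dy": 0.002,"dz": 0,"turn": 0,"gripper": -1},{"dx": 0.03,"dy": 0.002,"dz": 0,"turn": 0,"gripper": -1},{"dx": 0.045,"dy": 0.002,"dz": 0,"turn": 0,"gripper": -1},{"dx": 0.055,"dy": 0.002,"dz": 0,"turn": 0,"gripper": -1},{"dx": 0.06,"dy": 0.002,"dz": 0,"turn": 0,"gripper": -1}]'

```text
time: 6.75
eef_pos: [0.6053, -0.0437, 0.0228]
tcp_rot: [[0.999, -0.037, -0.001], [-0.037, -0.999, -0.0], [-0.001, 0.0, -1.0]]
force: [-0.3, -0.9, -3.1]
gripper_width: 0.158
grasp_force: 59.4
```

Push gently to the stop.

drive_tool --motion '[{"dx": 0.003,"dy": 0,"dz": 0,"turn": 0,"gripper": -1},{"dx": 0.006,"dy": 0,"dz": 0,"turn": 0,"gripper": -1},{"dx": 0.008,"dy": 0,"dz": 0,"turn": 0,"gripper": -1},{"dx": 0.01,"dy": 0,"dz": 0,"turn": 0,"gripper": -1},{"dx": 0.01,"dy": 0,"dz": 0,"turn": 0,"gripper": -1}]'

```text
time: 7.38
eef_pos: [0.6146, -0.043, 0.0229]
tcp_rot: [[0.999, -0.036, -0.002], [-0.036, -0.999, 0.0], [-0.002, 0.0, -1.0]]
force: [-4.5, 0.7, -2.2]
gripper_width: 0.157
grasp_force: 59.6
```

drive_tool --motion '[{"dx": 0.001,"dy": 0,"dz": 0,"turn": 0,"gripper": -1},{"dx": 0.002,"dy": 0,"dz": 0,"turn": 0,"gripper": -1},{"dx": 0.003,"dy": 0,"dz": 0,"turn": 0,"gripper": -1},{"dx": 0.003,"dy": 0,"dz": 0,"turn": 0,"gripper": -1}]'

```text
time: 7.88
eef_pos: [0.6145, -0.0429, 0.0229]
tcp_rot: [[0.999, -0.036, -0.008], [-0.036, -0.999, -0.0], [-0.008, 0.001, -1.0]]
force: [-14.5, 1.4, 9.2]
gripper_width: 0.154
grasp_force: 61.1
```

Contact with the stop: 14 N with no further motion. I'll relax, release and lift.

drive_tool --motion '[{"dx": -0.002,"dy": 0,"dz": 0,"turn": 0,"gripper": -1},{"dx": -0.002,"dy": 0,"dz": 0,"turn": 0,"gripper": 0.2},{"dx": -0.002,"dy": 0,"dz": 0,"turn": 0,"gripper": 0.2},{"dx": -0.002,"dy": 0,"dz": 0,"turn": 0,"gripper": 0.2},{"dx": -0.002,"dy": 0,"dz": 0,"turn": 0,"gripper": 0.2}]'

```text
time: 8.5
eef_pos: [0.617, -0.0432, 0.0234]
tcp_rot: [[0.999, -0.036, 0.001], [-0.036, -0.999, -0.0], [0.001, -0.0, -1.0]]
force: [-0.0, 0.1, 0.7]
gripper_width: 0.602
grasp_force: 0.0
```

drive_tool --motion '[{"dx": 0,"dy": 0,"dz": -0.03,"turn": 0,"gripper": 0.2},{"dx": 0,"dy": 0,"dz": -0.08,"turn": 0,"gripper": 0.2},{"dx": -0.05,"dy": 0,"dz": -0.13,"turn": 0,"gripper": 0.2},{"dx": -0.1,"dy": 0,"dz": -0.16,"turn": 0,"gripper": 0.2},{"dx": -0.14,"dy": 0,"dz": -0.18,"turn": 0,"gripper": 0.2}]'

```text
time: 9.12
eef_pos: [0.4756, -0.0381, 0.2048]
tcp_rot: [[0.999, -0.036, 0.002], [-0.036, -0.999, -0.001], [0.002, 0.001, -1.0]]
force: [0.5, 0.0, 0.8]
gripper_width: 0.6
grasp_force: 0.0
```

drive_tool --motion '[{"dx": 0.06,"dy": 0,"dz": -0.06,"turn": 0,"gripper": 1},{"dx": 0.06,"dy": 0,"dz": -0.06,"turn": 0,"gripper": 1},{"dx": 0.06,"dy": 0,"dz": -0.06,"turn": 0,"gripper": 1}]'

```text
time: 9.5
eef_pos: [0.5382, -0.0402, 0.2645]
tcp_rot: [[0.999, -0.036, 0.003], [-0.036, -0.999, 0.0], [0.003, -0.0, -1.0]]
force: [0.2, -0.4, 0.3]
gripper_width: 0.999
grasp_force: 0.0
```

Run:
```python
from h import *
import pickle
t=eyes.read_camera('side');p=eyes.read_camera('wrist');s=status.state();print(s['time'],s['eef_pos'],s['gripper_width']);pickle.dump((t,p),open('w4.pkl','wb'))
b=cv2.resize(t['color'][110:230,160:310],(400,320));a=cv2.resize(p['color'],(400,300))
cv2.imwrite('pics/w4.png',np.hstack([a,b[:300]]))
```

```text
9.6 [ 0.53581035 -0.04024963  0.26248559] 0.99964096016511
```

View pics/w4.png

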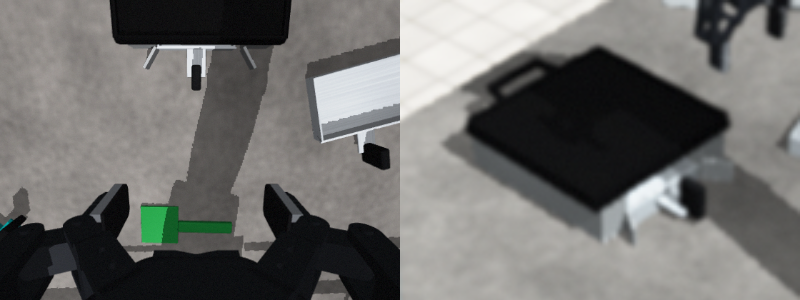

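The tray is in the bay: its front rim shows just under the griddle edge at (197,46), with the handle at (196,77). I'll check that it is flush.

Run:
```python
from h import *
import pickle
np.set_printoptions(precision=4,suppress=True)
t,p=pickle.load(open('w4.pkl','rb'))
c=p['color'][40:140,190:390]; cv2.imwrite('pics/w5.png',cv2.resize(c,None,fx=4,fy=4,interpolation=0))
m=np.array([.6585,-.0486]);u=np.array([.9992,-.039]);v=np.array([.039,.9992])
pt=lambda x,y,z:np.r_[m+x*u+y*v,z]
for n,X in dict(rimL=pt(0,.12,.075),rimR=pt(0,-.12,.075),panL=pt(0,.06,.028),panR=pt(0,-.06,.028),blkF=pt(-.063,0,.06)).items():
    print(n,(proj(p,X)[0]-[190,40])*4)
```

```text
rimL [-147.7939   85.8514]
rimR [847.6745  88.1204]
panL [131.3524 114.7375]
panR [565.4962 115.7086]
blkF [348.556  353.0762]
```

View pics/w5.png

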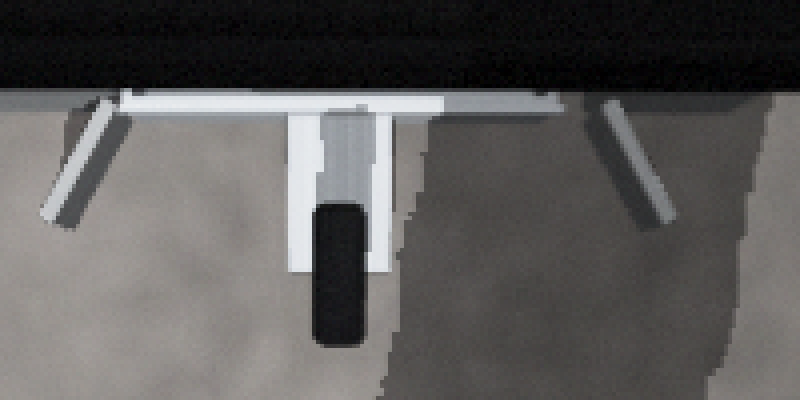

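The pan's front edge sits at rows 112–114, where the flush prediction is 115. It is parallel to the griddle and centred between the lips, so the tray is home and the handle is free.

```bash
python3 -c "
from plant import job_done
print(job_done())"
```

```text
the job is handed in; nothing more can be done
None
```

The narrower tray is in the bay under the griddle, pushed against the stop and flush at the front to within about 2 mm; it is released with its handle outwards, I never touched the wider tray, and the job was handed in at about 10 s on the robot clock.

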